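Open the child-safe nutrient drawer of a plant rack plinth

TASK

The plinth under the seedlings has a handleless drawer held by a concealed catch: somewhere along the slatted strip in the shallow trough on its top front edge a short stretch of slats gives way under light pressure. Feel along the strip, gently (never push on the plinth harder than about 25 N), until the gripper drops into the recess, and press on down so that the catch lets the drawer spring ajar; then pull the drawer fully open and let go, leaving the flask, jar and cup where they stand.

Things in the scene. Friction and masses are not known exactly. Their poses are not given: they have to be found in the camera images.
- cabinet: Fixed pine plinth, 700 mm wide, 260 mm deep, 130 mm high, turned up to 0.15 rad. Origin: bottom middle of its front face (on the work surface). Axes: x into the plinth away from its front, y to the left along the front, z up. A seedling tray is fixed on top at the back. Under its top front edge is the flush drawer.
- trough_mid (a point): Middle of the trough, 290 mm long, sunk 6 mm in the plinth's top front edge: 32 mm behind the front face, on the upper face of the slatted strip (124 mm high) that is its floor, half-way across its 40 mm depth. A 10 mm rail in front is level with the strip; the board behind and the end caps are 6 mm higher. Site axes as the plinth's; the strip runs along y.
- trough_left (a point): Left (+y) end of the trough, on the strip's face. The strip is of 20 mm slats, all alike to see and rigid, but for one stretch of 60 mm (three slats), a sprung shutter over the recess: its middle lies anywhere within 85 mm of trough_mid, different every time. It yields at about 1.5 N and sinks 8 mm at under 3 N, leaving a pit 60 mm along y by 40 mm.
- trough_right (a point): Right (-y) end of the trough, on the strip's face, 290 mm from trough_left. Below the shutter, 8 mm down, lies the catch: pressed 5 to 6 mm farther (13 to 14 mm below the strip's face) with about 8 N in all, it frees the drawer. The shutter meets a hard stop 16 mm down, and springs back level when let go.
- drawer_lip (a point): Middle of the top edge of the drawer's front panel (512 mm wide, 12 mm thick, top 97 mm above the work surface). Shut, the panel is flush with the plinth's front. It comes out along the plinth's -x. The 75 mm behind the panel are empty down to the floor (15 mm high), so once ajar, shut fingertips can be let down behind the panel to pull, or the panel pinched from above.
- drawer (a joint): How far the drawer is out, in m: 0 shut and caught, about 0.055 to 0.065 once sprung ajar, 0.12 fully open at its stop. It slides with about 1 N of friction and stays where it is left.
- flask_mid (a point): Bystander: corked conical glass flask, 80 mm wide, 120 mm high, standing on the plinth's top near its right end; the point lies on its axis 60 mm up.
- jar_mid (a point): Bystander: glass jar with cork lid, 72 mm wide, 100 mm high, standing on the plinth's top near its left end; the point lies on its axis half-way up.
- cup_mid (a point): Bystander: brown card cup, 76 mm wide, 95 mm high, on the work surface to the right of the plinth's front; the point lies on its axis half-way up.

How it is judged (in metres and radians):
On the way:
1. the catch is pressed and the drawer springs ajar (out by more than 35 mm) (value of joint drawer above 0.035 m), for 0.2 s.
At the end, for the whole second after the job is handed in: The drawer is out by more than 106 mm of its 120 mm and at rest; flask, jar and cup are within 30 mm of where they stood (value of joint drawer above 0.106 m and velocity of joint drawer below 0.02 m/s and distance of each of flask_mid, jar_mid, cup_mid from where it was at the start of the episode below 0.03 m); the robot touches nothing.
It fails at once if the robot pushes on the plinth (its strip, trough, boards or tray) with more than 30 N (contact force between any of the fingers, the arm and cabinet above 30 N).
It fails at once if flask, jar or cup is pushed more than 30 mm away or tipped over (distance of any of flask_mid, jar_mid, cup_mid from where it was at the start of the episode above 0.03 m or angle between any of flask_mid, jar_mid, cup_mid's own z axis and vertical above 0.5 rad).
It also fails if it takes over 72 s, if anything falls off the work surface, if the arm or the gripper's body presses on something with over 40 N, if the wrist force passes 120 N, or if a joint passes its speed limit or range.

ROBOT

A 6-joint arm with a two-finger parallel gripper is mounted at the origin on the work surface. World frame = base frame: x ahead of the robot, y to its left, z up, the work surface at z = 0. Lengths are in m, angles in degrees, forces in N, time in s.
With the tool pointing down it reaches from about 0.3 to 0.75 m from the base axis. Payload 8.5 kg.
Tool frame: the origin (TCP) lies on the centre line of the jaws, within the pads' length; the fingertips stand 14 mm ahead of it and the grasp point (between the pads) lies 5 mm behind it; z points along the fingers, x is the direction in which the jaws open and shut, and the axes are right-handed (so a half turn about z gives the same grasp; the last joint's range is limited). The gripper opens to 85 mm and grips with 20 to 120 N. Pads are 22 mm wide; open, the fingers measure 114 mm over their backs; the gripper's body (76 mm by 85 mm) begins 54 mm behind the grasp point. The pads swing forward as they close: fully open they stand 13 mm farther back than shut.
Start: joints at [55.445, 21.807, 74.336, -0, 83.858, -12.336], TCP at [0.208, 0.509, 0.245] pointing down, gripper open.
Joint ranges: [-178.18, 178.18], [-50.72, 133.34], [12.68, 142.11], [-81.47, 261.47], [9.98, 163.14], [-165.26, 165.26]. Speed limits (degrees/s): [136.94, 136.94, 180, 180, 180, 180].

INTERFACE

Orientations are given as a 3x3 rotation matrix whose columns are the frame's x, y, z axes.
In Python, from rig import * gives the robot as it stands.
- The arm moves only by the shell command python3 -m crank 'ROWS' [FORCE]. ROWS is JSON, one flat list of numbers, 7 for each row, row after row: the turn, a rotation vector about the world's x, y, z in rad, then the shift along the world's x, y, z in m, then the opening in per cent of the stroke, from 0 (shut) to 100 (fully open). A call has 1 to 20 rows; each row shifts and turns the commanded pose from where the row before left it; what a row does not reach is not made up. A row lasts 1/10 s, in which the tool goes at most 50 mm and 8.59 degrees, less where a joint would pass 70% of its speed; a pose out of reach is approached as far as the arm can. A call is refused whole if a number of a shift passes 0.05 or a number of a turn 0.15, either way. A call with a gripper value outside its range is refused whole. The fingers move at their own pace and stop on an object; FORCE is the grip in N (left out, the last holds). Time passes only in rows, so rows that do not move let the fingers close. It gives the time, the measured TCP pose, the force and the opening at its end, in the units of the state.
- observe(): the state, without advancing time (a new reading comes with each control period).
- get_image(name): name is "side" or "top"; returns a dict with "frame" (480x640x3 uint8, red, green, blue), "fov_y" (degrees; the focal length in pixels is half the picture's height over the tangent of half this angle, whatever the lens; pixels are square), "cx", "cy" (the principal point, pixels), "world_to_cam" (4x4, takes a point from world to camera coordinates). Camera axes: x right, y up, looking along -z (the intrinsics and any distortion apply to the point x, -y, -z); pixel columns grow to the right and rows downward; lengths in m; the calibration is good to about 2 mm. A picture is of the moment at which its call begins. There is no depth.
- close_job(): hands the job in, once; it reports no verdict.
The state is a dict: "time_s": time; "q": joint angles; "qvel": joint speeds; "joint_efforts": joint torques, N m; "position": TCP position; "tool_rot": TCP orientation; "ft_force": force on the tool from outside, world axes, zero at the start; "wrist_torque": the same for the moment, N m; "grip_width": finger opening in m.
Only numpy, scipy, OpenCV 4.12 (cv2) and the standard library are available. Lean on these libraries where they do the work, as an engineer would, in place of code of your own. Each camera call takes 0.05 s, during which the arm holds its last target. There are 200 camera calls.

## Working session

There is one attempt and no reset: what is moved stays moved. The work goes in short steps, Python scripts to look and compute and a shell command to move; the robot and the scene stay as the last step left them, time stands still between calls to the robot, and variables do not carry over. Pictures are saved under pics/ and viewed, about 8 in all and at most 12, crops included, and the job is handed in when it is done.

```bash
mkdir -p pics
cat > h.py <<'E'
from rig import *
import numpy as np, cv2
def snap(n,f):
    im=get_image(n); cv2.imwrite('pics/'+f,im['frame'][:,:,::-1]); return im
def ray(im,u,v,z):
    f=240/np.tan(np.radians(im['fov_y'])/2); T=np.array(im['world_to_cam']); R=T[:3,:3]; c=-R.T@T[:3,3]
    d=R.T@np.array([(u-im['cx'])/f,-(v-im['cy'])/f,-1]); return c+d*(z-c[2])/d[2]
def proj(im,p):
    f=240/np.tan(np.radians(im['fov_y'])/2); T=np.array(im['world_to_cam']); q=T[:3,:3]@np.array(p)+T[:3,3]
    return im['cx']+f*q[0]/-q[2], im['cy']-f*q[1]/-q[2]
E
python3 - <<'E'
from h import *
for n in('top','side'):
    im=snap(n,n+'0.png'); print(n,{k:v for k,v in im.items() if k not in('frame',)})
o=observe();print(o['time_s'],o['position'],o['tool_rot'],o['ft_force'],o['grip_width'])
E
```

```text
top {'fov_y': 43.35954063768068, 'cx': 321.37774218444997, 'cy': 236.69208869891196, 'world_to_cam': array([[ 0.01424817, -0.9998888 ,  0.00440192, -0.07381643],
       [ 0.9823625 ,  0.01481903,  0.18639825, -0.60928265],
       [-0.18644275,  0.00166845,  0.98246441, -1.22509613],
       [ 0.        ,  0.        ,  0.        ,  1.        ]])}
side {'fov_y': 52.478113495400414, 'cx': 315.3272101424654, 'cy': 242.9350145633937, 'world_to_cam': array([[-0.84755957, -0.53031381,  0.02024946,  0.47131613],
       [ 0.38256534, -0.58408953,  0.71587931, -0.37702117],
       [-0.36781319,  0.6144971 ,  0.69793035, -0.81737681],
       [ 0.        ,  0.        ,  0.        ,  1.        ]])}
0.1 [0.20783863 0.5089596  0.24477158] [[ 3.78152311e-01  9.25743095e-01 -7.42084988e-04]
 [ 9.25742489e-01 -3.78152941e-01 -1.09444640e-03]
 [-1.29379782e-03 -2.73112167e-04 -9.99999126e-01]] [-0.02135134  0.23537612  0.60959275] 0.08568253544661895
```

View pics/top0.png

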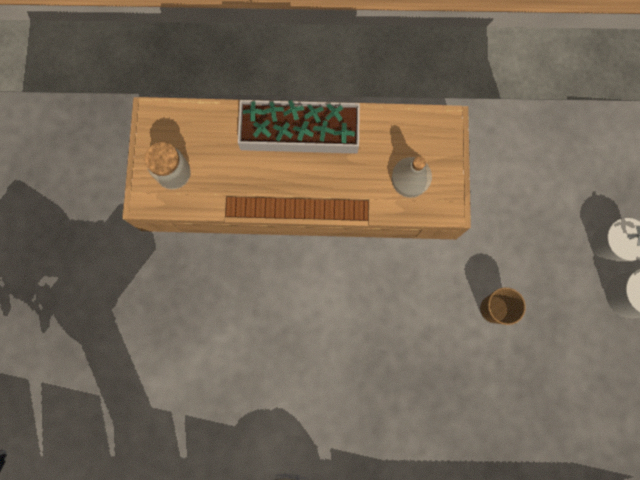

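View pics/side0.png

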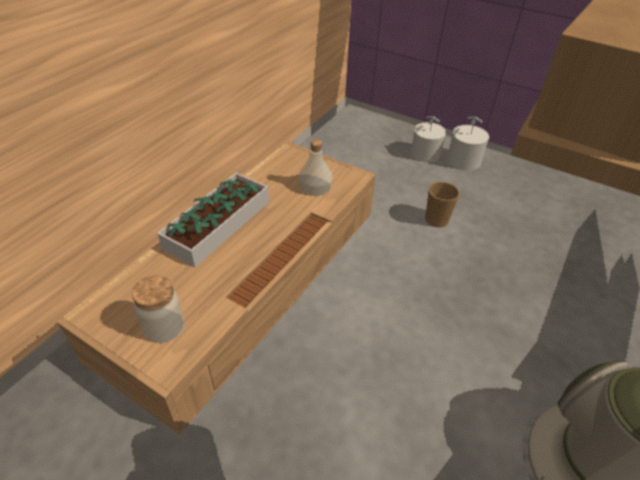

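The top view shows the strip from (225,197) to (369,220), the flask at (411,178), the jar at (165,160) and the cup at (505,307). The side view shows the same layout. Next I'll measure the strip with a colour mask.

Run:
```python
from h import *
P={}
for n,roi in(('top',(185,230,215,380)),('side',(205,310,220,335))):
    im=get_image(n); hsv=cv2.cvtColor(im['frame'],cv2.COLOR_RGB2HSV)
    r=roi; m=np.zeros((480,640),np.uint8); s=hsv[r[0]:r[1],r[2]:r[3]]
    m[r[0]:r[1],r[2]:r[3]]=((s[...,2]<150)&(s[...,1]>120)&(s[...,0]<15))*255
    c=max(cv2.findContours(m,0,2)[0],key=cv2.contourArea); b=cv2.boxPoints(cv2.minAreaRect(c))
    ap=cv2.approxPolyDP(cv2.convexHull(c),5,True)[:,0]
    print(n,cv2.contourArea(c),ap.tolist())
    w=np.array([ray(im,*p,.124)[:2] for p in c[:,0].astype(float)],np.float32)
    (ctr,size,a)=cv2.minAreaRect(w); bx=cv2.boxPoints((ctr,size,a)); print(ctr,size,a,bx.round(4).tolist())
im=get_image('top')
for nm,u,v,z in(('flask',411,182,.15),('jar',165,160,.23),('cup',507,304,.09),('cornL',126,222,.13),('cornR',469,229,.13)): print(nm,ray(im,u,v,z).round(3))
```

```text
top 2806.0 [[226, 197], [367, 200], [368, 219], [225, 216]]
(0.6564406752586365, -0.013587772846221924) (0.29056209325790405, 0.04556184262037277) 89.2417221069336 [[0.6316999793052673, -0.15860000252723694], [0.677299976348877, -0.15919999778270721], [0.6811000108718872, 0.131400004029274], [0.6355999708175659, 0.13199999928474426]]
side 2120.5 [[326, 219], [246, 306], [227, 296], [310, 214]]
(0.6545056104660034, -0.02316264808177948) (0.28972530364990234, 0.045099202543497086) 89.45046997070312 [[0.6305999755859375, -0.16779999434947968], [0.6757000088691711, -0.16820000112056732], [0.6783999800682068, 0.12150000035762787], [0.6333000063896179, 0.12189999967813492]]
flask [ 0.707 -0.243  0.15 ]
jar [0.72  0.231 0.23 ]
cup [ 0.471 -0.443  0.09 ]
cornL [0.621 0.328 0.13 ]
cornR [ 0.617 -0.361  0.13 ]
```

```bash
python3 -m crank '[0,0,0.0234,0.028,-0.0275,0,0, 0,0,0.0234,0.028,-0.0275,0,0, 0,0,0.0234,0.028,-0.0275,0,0, 0,0,0.0234,0.028,-0.0275,0,0, 0,0,0.0234,0.028,-0.0275,0,0, 0,0,0.0234,0.028,-0.0275,0,0, 0,0,0.0234,0.028,-0.0275,0,0, 0,0,0.0234,0.028,-0.0275,0,0, 0,0,0.0234,0.028,-0.0275,0,0, 0,0,0.0234,0.028,-0.0275,0,0, 0,0,0.0234,0.028,-0.0275,0,0, 0,0,0.0234,0.028,-0.0275,0,0, 0,0,0.0234,0.028,-0.0275,0,0, 0,0,0.0234,0.028,-0.0275,0,0, 0,0,0.0234,0.028,-0.0275,0,0, 0,0,0.0234,0.028,-0.0275,0,0]'
```

```text
time_s: 1.85
position: [0.6569, 0.0678, 0.2451]
tool_rot: [[0.013, 1.0, -0.0], [1.0, -0.013, 0.0], [0.0, -0.0, -1.0]]
ft_force: [0.3, 0.8, -0.2]
grip_width: -0.0001
```

```bash
python3 -m crank '[0,0,0,0,0,-0.02,0, 0,0,0,0,0,-0.02,0, 0,0,0,0,0,-0.02,0, 0,0,0,0,0,-0.02,0, 0,0,0,0,0,0,0]'
python3 - <<'E'
from h import *
im=snap('side','side1.png');cv2.imwrite('pics/side1c.png',cv2.resize(im['frame'][150:400,100:420,::-1],None,fx=2.4,fy=2.4))
E
```

```text
time_s: 2.35
position: [0.6548, 0.0692, 0.1624]
tool_rot: [[0.013, 1.0, -0.006], [1.0, -0.013, 0.0], [0.0, -0.006, -1.0]]
ft_force: [0.4, 0.4, 0.1]
grip_width: -0.0003
```

View pics/side1c.png

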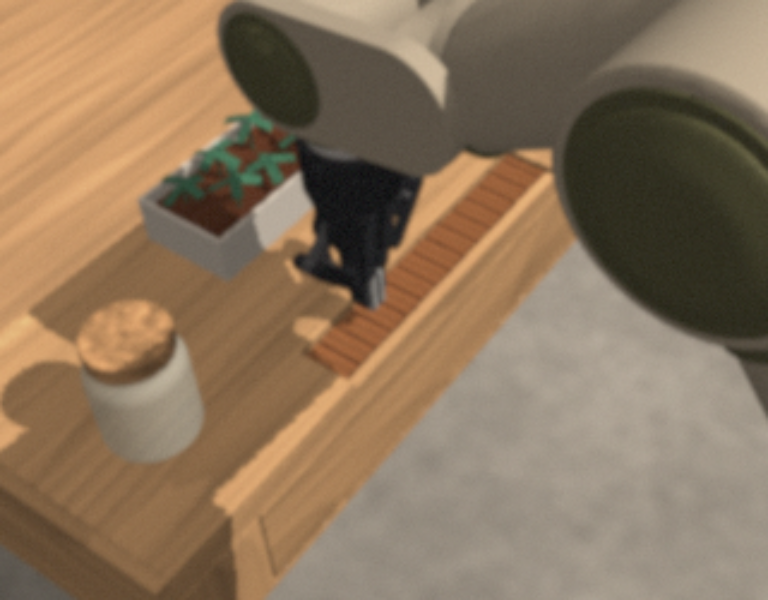

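The shut fingertips at crop (370,300) hang just above the strip near its left end, clear of the jar and tray. I'll lower them gently.

```bash
python3 -m crank '[0,0,0,0,0,-0.006,0, 0,0,0,0,0,-0.006,0, 0,0,0,0,0,-0.006,0, 0,0,0,0,0,-0.002,0, 0,0,0,0,0,0,0]'
```

```text
time_s: 2.9
position: [0.6559, 0.0691, 0.145]
tool_rot: [[0.013, 1.0, -0.001], [1.0, -0.013, 0.0], [0.0, -0.001, -1.0]]
ft_force: [-0.7, -0.3, 0.1]
grip_width: -0.0002
```

```bash
python3 -m crank '[0,0,0,0,0,-0.001,0, 0,0,0,0,0,-0.001,0]';python3 -m crank '[0,0,0,0,0,-0.001,0, 0,0,0,0,0,0,0]'
```

```text
time_s: 3.1
position: [0.6561, 0.0691, 0.1436]
tool_rot: [[0.013, 1.0, 0.001], [1.0, -0.013, -0.0], [-0.0, 0.001, -1.0]]
ft_force: [0.2, -0.7, 0.8]
grip_width: -0.0001
time_s: 3.3
position: [0.6559, 0.0691, 0.1422]
tool_rot: [[0.013, 1.0, -0.0], [1.0, -0.013, -0.0], [-0.0, -0.0, -1.0]]
ft_force: [0.0, 0.2, -0.2]
grip_width: -0.0002
```

```bash
for i in 1 2; do python3 -m crank '[0,0,0,0,0,-0.001,0, 0,0,0,0,0,-0.001,0, 0,0,0,0,0,0,0]' | grep -E 'pos|ft'; done
```

```text
position: [0.6559, 0.0691, 0.1401]
ft_force: [-0.5, -0.5, 0.2]
position: [0.6559, 0.0691, 0.1382]
ft_force: [0.0, 0.7, -0.0]
```

```bash
for i in 1 2 3; do python3 -m crank '[0,0,0,0,0,-0.0005,0, 0,0,0,0,0,0,0]' | grep -E 'pos|ft'; done
```

```text
position: [0.656, 0.0691, 0.1381]
ft_force: [-2.0, -0.6, 1.6]
position: [0.656, 0.0692, 0.1381]
ft_force: [-2.4, -0.2, 6.3]
position: [0.656, 0.0692, 0.1381]
ft_force: [-3.3, -0.5, 8.5]
```

```bash
python3 -m crank '[0,0,0,0,-0.005,0.0003,0, 0,0,0,0,-0.005,0,0, 0,0,0,0,0,0,0]' | grep -E 'pos|ft'; python3 -m crank '[0,0,0,0,-0.005,0,0, 0,0,0,0,-0.005,0,0, 0,0,0,0,0,0,0]' | grep -E 'pos|ft'
```

```text
position: [0.6564, 0.0592, 0.1381]
ft_force: [-0.2, 1.2, 5.9]
position: [0.6565, 0.0491, 0.1381]
ft_force: [-0.2, 1.9, 5.9]
```

```bash
python3 -m crank '[0,0,0,0,-0.005,0,0, 0,0,0,0,-0.005,0,0, 0,0,0,0,0,0,0]' | grep -E 'pos|ft'; python3 -m crank '[0,0,0,0,-0.005,0,0, 0,0,0,0,-0.005,0,0, 0,0,0,0,0,0,0]' | grep -E 'pos|ft'
```

```text
position: [0.6565, 0.0391, 0.1381]
ft_force: [-0.2, 2.0, 6.4]
position: [0.6565, 0.0292, 0.1381]
ft_force: [-0.1, 2.0, 6.4]
```

```bash
python3 -m crank '[0,0,0,0,-0.005,0,0, 0,0,0,0,-0.005,0,0, 0,0,0,0,0,0,0]' | grep -E 'pos|ft'
```

```text
position: [0.6565, 0.0191, 0.1381]
ft_force: [-0.7, 0.6, 6.5]
```

```bash
python3 -m crank '[0,0,0,0,-0.005,0,0, 0,0,0,0,-0.005,0,0, 0,0,0,0,0,0,0]' | grep -E 'pos|ft'; python3 -m crank '[0,0,0,0,-0.005,0,0, 0,0,0,0,-0.005,0,0, 0,0,0,0,0,0,0]' | grep -E 'pos|ft'
```

```text
position: [0.6565, 0.0091, 0.1381]
ft_force: [0.2, 1.8, 6.1]
position: [0.6565, -0.0009, 0.1381]
ft_force: [0.4, 1.8, 6.2]
```

```bash
python3 -m crank '[0,0,0,0,-0.005,0,0, 0,0,0,0,-0.005,0,0, 0,0,0,0,0,0,0]' | grep -E 'pos|ft'
```

```text
position: [0.6565, -0.0109, 0.1381]
ft_force: [-1.2, 1.1, 6.2]
```

```bash
python3 -m crank '[0,0,0,0,-0.005,0,0, 0,0,0,0,-0.005,0,0, 0,0,0,0,0,0,0]' | grep -E 'pos|ft'; python3 -m crank '[0,0,0,0,-0.005,0,0, 0,0,0,0,-0.005,0,0, 0,0,0,0,0,0,0]' | grep -E 'pos|ft'
```

```text
position: [0.6565, -0.0209, 0.1381]
ft_force: [0.2, 0.9, 6.1]
position: [0.6565, -0.0309, 0.1381]
ft_force: [0.1, 1.7, 6.5]
```

```bash
python3 -m crank '[0,0,0,0,-0.005,0,0, 0,0,0,0,-0.005,0,0, 0,0,0,0,0,0,0]' | grep -E 'pos|ft'
```

```text
position: [0.6561, -0.0415, 0.1371]
ft_force: [0.9, -0.9, 0.9]
```

It dropped in at y ≈ -0.04. I'll centre the tip in the pit and press down in steps.

```bash
python3 -m crank '[0,0,0,0,-0.005,0,0, 0,0,0,0,-0.005,0,0, 0,0,0,0,0,-0.002,0, 0,0,0,0,0,-0.002,0, 0,0,0,0,0,0,0]' | grep -E 'pos|ft'
```

```text
position: [0.6559, -0.0509, 0.1327]
ft_force: [-0.1, -1.0, 2.0]
```

```bash
python3 -m crank '[0,0,0,0,0,-0.002,0, 0,0,0,0,0,-0.0015,0, 0,0,0,0,0,0,0]' | grep -E 'pos|ft'
```

```text
position: [0.656, -0.0508, 0.1298]
ft_force: [-0.9, -1.7, 2.7]
```

```bash
python3 -m crank '[0,0,0,0,0,-0.001,0, 0,0,0,0,0,-0.001,0, 0,0,0,0,0,0,0]' | grep -E 'pos|ft'
```

```text
position: [0.656, -0.0508, 0.1283]
ft_force: [-2.3, -1.2, 5.9]
```

```bash
python3 -m crank '[0,0,0,0,0,-0.001,0, 0,0,0,0,0,-0.001,0, 0,0,0,0,0,0,0]' | grep -E 'pos|ft'
```

```text
position: [0.656, -0.0509, 0.1264]
ft_force: [-2.6, -0.6, 6.2]
```

```bash
python3 -m crank '[0,0,0,0,0,-0.001,0, 0,0,0,0,0,-0.001,0, 0,0,0,0,0,0,0]' | grep -E 'pos|ft'
```

```text
position: [0.656, -0.0509, 0.1243]
ft_force: [-2.0, -1.0, 7.3]
```

```bash
python3 -m crank '[0,0,0,0,0,-0.0007,0, 0,0,0,0,0,0,0, 0,0,0,0,0,0,0]' | grep -E 'pos|ft'
python3 - <<'E'
from h import *
im=snap('side','side2.png');im=snap('top','top2.png');cv2.imwrite('pics/top2c.png',cv2.resize(im['frame'][150:330,100:540,::-1],None,fx=1.8,fy=1.8))
E
```

```text
position: [0.656, -0.0509, 0.1237]
ft_force: [-2.7, -0.4, 6.9]
```

View pics/top2c.png

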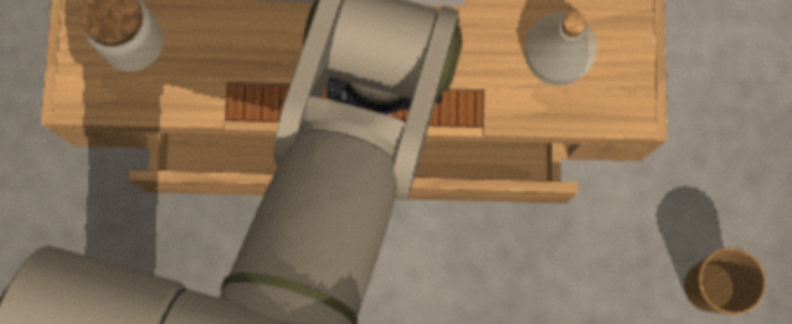

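The drawer has sprung ajar: the panel runs from crop (130,172) to (577,195), and the bystanders are unmoved. I'll lift out and fix the panel position.

```bash
python3 -m crank '[0,0,0,0,0,0.005,0, 0,0,0,0,0,0.01,0, 0,0,0,0,0,0.02,0, 0,0,0,0,0,0.02,0, 0,0,0,0,0,0,0]' | grep -E 'tim|pos|ft'
python3 - <<'E'
from h import *
im=get_image('top')
g=cv2.cvtColor(im['frame'],cv2.COLOR_RGB2HSV)
for u in (190,200,380,400):
    print(u,[(v,im['frame'][v,u].tolist()) for v in range(236,264,2)])
for u,v in ((174,245),(420,253)): print(ray(im,u,v,.097).round(4))
for v in (242,245,248,251): print(v,ray(im,200,v,.097).round(4),ray(im,380,v,.097).round(4))
im=snap('side','side3.png');cv2.imwrite('pics/side3c.png',cv2.resize(im['frame'][150:400,150:470,::-1],None,fx=2.4,fy=2.4))
E
```

```text
time_s: 10.4
position: [0.6569, -0.0508, 0.1807]
ft_force: [0.5, -0.1, -0.4]
190 [(236, [88, 66, 41]), (238, [87, 65, 41]), (240, [87, 63, 38]), (242, [88, 65, 43]), (244, [118, 87, 53]), (246, [195, 146, 94]), (248, [186, 138, 89]), (250, [175, 130, 83]), (252, [143, 107, 72]), (254, [140, 103, 67]), (256, [130, 101, 73]), (258, [132, 121, 112]), (260, [130, 124, 110]), (262, [132, 124, 114])]
200 [(236, [126, 91, 57]), (238, [126, 95, 63]), (240, [123, 91, 57]), (242, [124, 94, 59]), (244, [129, 93, 60]), (246, [179, 134, 86]), (248, [181, 135, 86]), (250, [179, 138, 91]), (252, [140, 105, 65]), (254, [143, 106, 69]), (256, [129, 97, 68]), (258, [130, 119, 107]), (260, [133, 125, 115]), (262, [133, 124, 111])]
380 [(236, [126, 93, 61]), (238, [130, 100, 65]), (240, [132, 100, 63]), (242, [115, 87, 55]), (244, [116, 87, 56]), (246, [113, 85, 57]), (248, [115, 89, 58]), (250, [173, 129, 82]), (252, [190, 140, 92]), (254, [197, 147, 96]), (256, [158, 120, 77]), (258, [141, 106, 66]), (260, [136, 102, 64]), (262, [145, 129, 115])]
400 [(236, [128, 97, 67]), (238, [129, 94, 61]), (240, [133, 99, 65]), (242, [124, 91, 58]), (244, [128, 97, 62]), (246, [126, 91, 60]), (248, [126, 95, 60]), (250, [120, 89, 53]), (252, [187, 141, 90]), (254, [195, 144, 94]), (256, [172, 129, 82]), (258, [144, 108, 68]), (260, [129, 97, 62]), (262, [130, 105, 82])]
[0.5809 0.2371 0.097 ]
[ 0.5718 -0.2673  0.097 ]
242 [0.5879 0.1841 0.097 ] [ 0.5935 -0.1854  0.097 ]
245 [0.5817 0.1838 0.097 ] [ 0.5872 -0.1854  0.097 ]
248 [0.5755 0.1835 0.097 ] [ 0.581  -0.1854  0.097 ]
251 [0.5692 0.1832 0.097 ] [ 0.5748 -0.1854  0.097 ]
```

View pics/side3c.png

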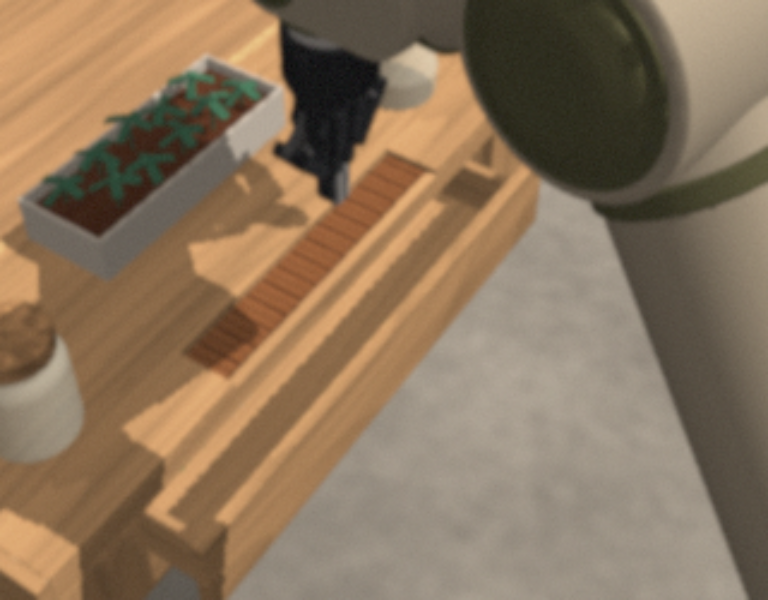

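Side view: the fingertips are above the strip at crop (335,195), the drawer is ajar and nothing is in the way. The gap behind the panel spans x ≈ 0.580–0.622, so I'll go in at x ≈ 0.600.

```bash
python3 -m crank '[0,0,0,-0.019,0.01,0,0, 0,0,0,-0.019,0.01,0,0, 0,0,0,-0.018,0.01,0,0, 0,0,0,0,0,-0.02,0, 0,0,0,0,0,-0.02,0, 0,0,0,0,0,-0.015,0, 0,0,0,0,0,0,0]' | grep -E 'pos|ft'
```

```text
position: [0.5984, -0.0204, 0.1197]
ft_force: [-1.3, 0.2, -0.7]
```

```bash
python3 -m crank '[0,0,0,0,0,-0.008,0, 0,0,0,0,0,-0.008,0, 0,0,0,0,0,-0.004,0, 0,0,0,0,0,0,0]' | grep -E 'pos|ft'
```

```text
position: [0.5997, -0.0208, 0.1024]
ft_force: [0.6, -0.4, 0.2]
```

```bash
python3 -m crank '[0,0,0,0,0,-0.007,0, 0,0,0,0,0,-0.005,0, 0,0,0,-0.004,0,0,0, 0,0,0,-0.005,0,0,0, 0,0,0,-0.005,0,0,0]' | grep -E 'pos|ft'
```

```text
position: [0.5859, -0.0209, 0.0911]
ft_force: [1.2, -0.3, -2.0]
```

```bash
python3 -m crank '[0,0,0,-0.006,0,0,0, 0,0,0,-0.006,0,0,0, 0,0,0,-0.006,0,0,0, 0,0,0,-0.006,0,0,0]' | grep -E 'pos|ft'
```

```text
position: [0.5615, -0.0208, 0.0911]
ft_force: [1.4, 0.9, 0.3]
```

```bash
python3 -m crank '[0,0,0,-0.006,0,0,0, 0,0,0,-0.006,0,0,0, 0,0,0,-0.006,0,0,0, 0,0,0,-0.006,0,0,0]' | grep -E 'pos|ft'
```

```text
position: [0.5375, -0.0209, 0.091]
ft_force: [1.4, 1.1, 0.3]
```

```bash
python3 -m crank '[0,0,0,-0.003,0,0,0, 0,0,0,-0.003,0,0,0]' | grep -E 'pos|ft';python3 -m crank '[0,0,0,-0.002,0,0,0, 0,0,0,-0.002,0,0,0]' | grep -E 'pos|ft'
```

```text
position: [0.5317, -0.0209, 0.0909]
ft_force: [1.8, 0.5, 0.3]
position: [0.5279, -0.0209, 0.0909]
ft_force: [1.7, 0.8, 0.6]
```

```bash
python3 -m crank '[0,0,0,-0.001,0,0,0, 0,0,0,-0.001,0,0,0]' | grep -E 'pos|ft';python3 -m crank '[0,0,0,-0.001,0,0,0, 0,0,0,-0.001,0,0,0]' | grep -E 'pos|ft'
```

```text
position: [0.5261, -0.0209, 0.0909]
ft_force: [5.4, 0.8, -0.8]
position: [0.526, -0.0209, 0.091]
ft_force: [14.1, 3.2, -8.6]
```

The force rise marks the end stop. I'll back off into the free space behind the panel, lift out and check.

```bash
python3 -m crank '[0,0,0,0.004,0,0,0, 0,0,0,0.005,0,0,0, 0,0,0,0.005,0,0,0, 0,0,0,0,0,0,0, 0,0,0,0,0,0.02,0, 0,0,0,0,0,0.03,0, 0,0,0,0,0,0.03,0, 0,0,0,0,0,0.03,0, 0,0,0,-0.02,0.03,0.02,0, 0,0,0,-0.02,0.04,0,0, 0,0,0,-0.02,0.04,0,0, 0,0,0,-0.02,0.04,0,0, 0,0,0,-0.02,0.04,0,0, 0,0,0,-0.02,0.04,0,0, 0,0,0,-0.02,0.04,0,0, 0,0,0,0,0,0,0, 0,0,0,0,0,0,0]'
python3 - <<'E'
from h import *
im=snap('top','top4.png'); f=im['frame']
for y in(.1,-.15):
    for x in (.520,.510,.5): print((x,y),np.round(proj(im,(x,y,.097))))
for nm,u,v,z in(('flask',411,182,.15),): pass
E
```

```text
time_s: 15.4
position: [0.3975, 0.2497, 0.2209]
tool_rot: [[0.011, 1.0, 0.0], [1.0, -0.011, -0.0], [-0.0, 0.0, -1.0]]
ft_force: [0.4, -0.6, -1.0]
grip_width: 0.0004
(0.52, 0.1) [240. 276.]
(0.51, 0.1) [239. 280.]
(0.5, 0.1) [239. 285.]
(0.52, -0.15) [363. 277.]
(0.51, -0.15) [363. 282.]
(0.5, -0.15) [363. 287.]
```

View pics/top4.png

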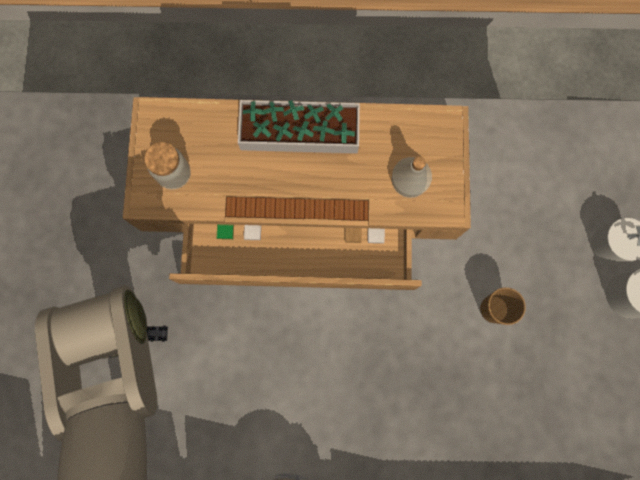

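The drawer is wide open (panel at rows 275–286), with flask (411,178), jar (165,160) and cup (505,307) where they were and the arm clear. I'll do one quick edge check against the ajar measurement and then hand in.

Run:
```python
from h import *
im=get_image('top'); a=cv2.imread('pics/top0.png').astype(int)
for u in(200,380):
    col=im['frame'][262:296,u,0].astype(int); v=262+np.argmax(np.diff(col)); print(u,v,ray(im,u,v+.5,.097).round(4), col.tolist())
d=np.abs(im['frame'][:,:,::-1].astype(int)-a).max(2)
for n,(u,v) in dict(flask=(411,178),jar=(165,165),cup=(505,305)).items(): print(n,np.median(d[v-25:v+25,u-25:u+25]), (d[v-25:v+25,u-25:u+25]>40).mean())
close_job()
```

```text
200 273 [0.5229 0.1808 0.097 ] [123, 120, 123, 120, 121, 120, 122, 119, 122, 119, 116, 127, 165, 181, 178, 179, 174, 175, 146, 133, 134, 125, 123, 122, 122, 125, 123, 122, 127, 123, 123, 124, 126, 120]
380 278 [ 0.5181 -0.1851  0.097 ] [125, 121, 123, 125, 129, 123, 118, 114, 109, 111, 109, 111, 110, 104, 107, 99, 115, 161, 183, 182, 185, 189, 184, 152, 140, 138, 130, 130, 130, 135, 132, 134, 134, 133]
flask 5.0 0.0
jar 5.0 0.166
cup 4.0 0.0
the job is handed in; nothing more can be done
```

The drawer is open at its stop and the job is handed in, with no verdict reported. It took about 15.5 s of robot time.

- **Finding the catch:** I slid the shut fingertips along the strip at about 6 N. They dropped into the recess at y ≈ −0.04. Pressing to about 14 mm below the strip's face, at about 7 N, made the drawer spring ajar. The highest contact force I read on the plinth was about 9 N.
- **Opening the drawer:** I let the fingertips down behind the panel and pulled at 1–2 N until the force rose to about 14 N at the end stop. Then I backed off, lifted out and moved the arm clear.

**Last checks:**
- **Drawer travel:** the panel's edge had moved about 60 mm beyond ajar, which puts the drawer roughly 115–120 mm out. The image position is only good to a few millimetres, so the force rise at the stop is the stronger evidence.
- **Flask and cup:** their picture patches match the start.
- **Jar:** its patch differed in 17 % of pixels. I put this down to the arm's changed shadow, because the jar appears in the same place in the picture; I did not check it further.

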